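# Unscrew the jar lid and stand it on edge to dry

## Robot

A 6-joint arm with a two-finger parallel gripper is mounted at the origin on a cart in front of the work surface, level with it; the furniture and walls round the work are solid. World frame = base frame: x ahead of the robot, y to its left, z up, the work surface at z = 0. Lengths are in m, angles in rad, forces in N, time in s.
With the tool pointing down it reaches from about 0.35 to 0.775 m from the base axis. Payload 7.3 kg.
Tool frame: the origin (TCP) lies between the finger pads; the fingertips stand bot.tip_extent ahead of it and the grasp point (between the pads) lies 2 mm behind it (bot.tip_extent is the distance from the TCP to the fingertips, in m); z points along the fingers, y is the line along which they close (so a half turn about z gives the same grasp; the last joint's range is limited). The gripper opens to 92 mm and grips with 3 to 60 N. Pads are 19 mm wide; open, the fingers measure 130 mm over their backs; the gripper's body (75 mm by 190 mm) begins 47 mm behind the grasp point.
Start: joints at [1.058, 0.342, 1.524, -0, 1.275, -0.146], TCP at [0.188, 0.49, 0.244] pointing down, gripper open.
Joint ranges: [-2.53, 2.53], [-0.77, 2.02], [0.04, 2.7], [-1, 4.14], [0.28, 2.66], [-3.11, 3.11]. Speed limits (rad/s): [2.57, 2.57, 3.14, 3.14, 3.14, 3.14].

## Interface

Orientations are given as [roll, pitch, yaw] about the fixed x, y, z axes, in that order (R = Rz(yaw) Ry(pitch) Rx(roll)).
In Python, from plant import bot gives the robot as it stands. Calls block until the motion is done:
- bot.reach(position, orientation): joint-space move of the TCP to a pose.
- bot.line_to(position, attitude=None, rate=0.15): straight line of the TCP; attitude=None keeps the orientation; rate is the mean speed in m/s.
- bot.move_joints(angles): joint-space move.
- bot.command_gripper(opening, strength=None): finger opening in m; strength is the grip in N (None keeps the last); returns when the fingers have stopped.
- bot.sleep(seconds).
- bot.solve_ik(position, orientation): joint angles nearest the present ones, or None.
- bot.read_camera(name): name is "side" or "top" or "wrist"; returns a dict with "image" (384x512x3 uint8, blue, green, red), "mtx" (3x3 intrinsics, pixels), "k1" (the pictures are not rectified: a ray, as slopes to the right and down, at radius r is drawn at 1 + k1 r^2 times it, then the intrinsics apply), "R" (3x3) and "t" (3): a world point X has camera coordinates R X + t. Camera axes: x right, y down, z forward; pixel columns grow to the right and rows downward; lengths in m; the calibration is good to about 2 mm. A picture is of the moment at which its call begins. There is no depth.
A pose or a line that the arm cannot do raises bot.Unreachable and nothing moves.
- bot.finish_job(): hands the job in; it is judged then, once.
Trained networks look in a picture, given as the dict that the camera call returned (one of the last four; its "shot" number tells which), for a name from the list of things; names that differ only in an ending like _2 or _b are one class to them, and where a whole thing is asked for, a point or a joint stands for the part that bears it (a point fixed in the world has none). Each returns a list of dicts, best first, with "conf" (0 to 1); they miss things now and then, are a little off and sometimes report something else, mostly with a low value. They report only what shows in the picture. A call takes as long as a camera call.
- bot.find_in(picture, target): "bbox" ([left, top, width, height] in pixels, round what is visible of it).
Readings, each from a call of its own:
- bot.get_time(): time.
- bot.get_qpos(): joint angles.
- bot.get_dq(): joint speeds.
- bot.get_tau(): joint torques, N m.
- bot.get_tcp_pos(): TCP position.
- bot.get_eef_rot(): TCP orientation.
- bot.get_ft_force(): force on the tool from outside, world axes, zero at the start.
- bot.get_ft_torque(): the same for the moment, N m.
- bot.get_opening(): finger opening in m.
- bot.get_gripper_force(): force on a finger pad.
Only numpy, scipy, OpenCV 4.12 (cv2) and the standard library are available. Lean on these libraries where they do the work, as an engineer would, in place of code of your own. Each camera call takes 0.05 s, during which the arm holds its last target. There are 200 camera calls.

## Task

Unscrew the ribbed steel lid of the white storage jar until its thread lets go and lift it off. Then stand the lid on its edge in the wire lid stand and leave it resting there. Leave the garlic, salt shaker, spice jar and mug where they are.

Things in the scene. Friction and masses are not known exactly. Their poses are not given: they have to be found in the camera images.
- lid_center (a point): Centre (half-way up) of the jar's ribbed steel screw lid: a cup-shaped cap 60 mm in diameter, 48 mm tall, 0.12 kg, closed above, open below. z is its axis, out through the closed top. Screwed on, this centre is 102 mm above the worktop. Unscrews counter-clockwise seen from above, rising 20 mm a turn; the thread has 2.5 mm of play, turns easily and holds the lid where it is left.
- lid: The same lid; origin at the centre of its open lower edge. From the start 6.8 to 7.5 rad (about 1.15 turns) free it, 20 to 25 mm up; for 2 rad more it still rests on the thread. It is 44 mm deep inside and hides the neck: raise it at least 48 mm above its start before moving it aside. The worktop half-way between jar and stand, 0.40 to 0.48 m ahead of the robot, is clear.
- jar_mouth (a point): Centre of the neck's top rim, 122 mm above the worktop, z up. White ceramic jar, 76 mm across, body up to 62 mm and shoulder up to 72 mm above the worktop, then the threaded neck, 48 mm across, hidden under the lid. An 84 mm black suction foot holds the jar fast: it neither turns nor slides.
- stand_seat (a point): Where the lid's centre belongs in the wire lid stand, 39 mm above the worktop: the lid on its edge, its axis level and along x of this frame, closed end either way. Its round side lies on two rails along x, at y = -20 and +20 mm, tops 16 mm above the worktop.
- stand: The dark wire stand, fixed, foot 86 mm (x) by 96 mm (y), origin on the worktop, axes as at the seat. A hoop at either end in x, 29 mm wide in y, 57 mm tall, keeps the lid upright: inner faces 53 mm apart, flaring to 69 mm at the top. Open at the sides in y, for fingers that hold the lid across its diameter along y.
- garlic_c (a point): A garlic bulb, 60 mm across, 59 mm tall, loose bystander (centre, half-way up).
- salt_shaker_c (a point): Salt shaker, clear with a grey cap, 44 mm across, 90 mm tall, loose bystander (centre, half-way up).
- spice_jar_c (a point): Small spice jar with a black cap, 41 mm across, 105 mm tall, loose bystander (centre, half-way up).
- mug_c (a point): White mug with a handle, 92 mm across, 95 mm tall, loose bystander on the hob (centre, half-way up).

How it is judged:
On the way, in this order (a step that is already met when the one before it is completed fails the run):
1. the lid is unscrewed and lifted clear of the jar's neck (z of lid_center in the frame of jar_mouth above 0.02 m), for 0.1 s.
2. the lid stands on its edge in the lid stand (horizontal distance between lid_center and stand_seat below 0.018 m and z of lid_center in the frame of stand_seat between -0.012 and 0.012 m and angle between the z axis of lid_center and the x axis of stand_seat, either way round below 0.3 rad and angle between lid_center's own z axis and vertical between 1.27 and 1.87 rad), for 0.2 s.
At the end, for the whole second after the job is handed in: The lid rests in the wire stand on its edge: its centre within 18 mm sideways and 12 mm in height of the seat, its axis within 0.3 rad of level and of the stand's x axis, at rest and released (all of step 2 and linear speed of lid below 0.02 m/s and angular speed of lid below 0.3 rad/s); the robot touches nothing.
It fails at once if the garlic is moved more than 4 cm or knocked over (distance of garlic_c from where it was at the start of the episode above 0.04 m or angle between garlic_c's own z axis and vertical above 0.7 rad).
It fails at once if the salt shaker is moved more than 4 cm or knocked over (distance of salt_shaker_c from where it was at the start of the episode above 0.04 m or angle between salt_shaker_c's own z axis and vertical above 0.7 rad).
It fails at once if the spice jar is moved more than 4 cm or knocked over (distance of spice_jar_c from where it was at the start of the episode above 0.04 m or angle between spice_jar_c's own z axis and vertical above 0.7 rad).
It fails at once if the mug is moved more than 4 cm or knocked over (distance of mug_c from where it was at the start of the episode above 0.04 m or angle between mug_c's own z axis and vertical above 0.7 rad).
It also fails if it takes over 72 s, if anything falls off the work surface, if the arm or the gripper's body presses on something with over 40 N, if the wrist force passes 120 N, or if a joint passes its speed limit or range.

## Working session

There is one attempt and no reset: what is moved stays moved. The work goes in short steps, each a Python script; the robot and the scene stay as the last script left them, time stands still between calls to the robot, and variables do not carry over. Pictures are saved under pics/ and viewed, at most 10 in all, crops included, and the job is handed in when it is done.

```bash
mkdir -p pics; cat > h.py <<'E'
from plant import bot
import numpy as np, cv2
def undist(c,u,v):
    K=c["mtx"]; x=(u-K[0,2])/K[0,0]; y=(v-K[1,2])/K[1,1]
    a,b=x,y
    for _ in range(30):
        s=1+c["k1"]*(a*a+b*b); a,b=x/s,y/s
    return a,b
def ray(c,u,v):
    a,b=undist(c,u,v); R=np.array(c["R"]); t=np.array(c["t"])
    return -R.T@t, R.T@np.array([a,b,1.])
def at_z(c,u,v,z):
    o,d=ray(c,u,v); return o+d*(z-o[2])/d[2]
def proj(c,X):
    p=np.array(c["R"])@np.array(X)+np.array(c["t"]); a,b=p[0]/p[2],p[1]/p[2]
    s=1+c["k1"]*(a*a+b*b); K=c["mtx"]
    return K[0,0]*a*s+K[0,2],K[1,1]*b*s+K[1,2]
E
python3 - <<'E'
from h import *
np.set_printoptions(precision=3,suppress=True)
ims=[]
for n in ("side","top"):
    c=bot.read_camera(n); ims.append(c["image"]); cv2.imwrite(f"pics/{n}0.png",c["image"])
    o,d=ray(c,256,192); print(n,o,d,c["mtx"][0,0])
    for g,h in dict(lid=.102,jar_mouth=.06,stand=.03,garlic_c=.03,salt_shaker_c=.045,spice_jar_c=.05,mug_c=.047).items():
        for r in bot.find_in(c,g)[:2]:
            b=r["bbox"]; print(g,round(r["conf"],2),np.array(b),at_z(c,b[0]+b[2]/2,b[1]+b[3]/2,h)[:2])
print(bot.get_time(),bot.tip_extent,bot.get_eef_rot())
cv2.imwrite("pics/both.png",cv2.resize(np.hstack(ims),(800,300)))
E
```

```text
side [-0.059 -0.833  0.932] [ 0.504  0.567 -0.652] 371.62857880887316
lid 0.71 [248.2 207.   20.8  21.1] [ 0.508 -0.21 ]
jar_mouth 0.75 [244.7 227.7  25.6  23.4] [ 0.47  -0.251]
jar_mouth 0.74 [156.8 165.6  25.1  23.3] [0.418 0.197]
stand 0.69 [157.8 162.7  21.4  24.3] [0.439 0.247]
garlic_c 0.63 [263.4 199.5  17.1  16.1] [ 0.627 -0.148]
salt_shaker_c 0.38 [245.3 208.6  20.5  22.5] [ 0.532 -0.169]
spice_jar_c 0.91 [310.1 201.   11.3  28.4] [ 0.702 -0.286]
spice_jar_c 0.45 [244.8 205.7  22.   21.5] [ 0.54  -0.161]
mug_c 0.86 [305.7 246.7  45.7  38.7] [ 0.573 -0.458]
top [ 0.361 -0.087  1.071] [ 0.198 -0.022 -0.98 ] 370.5386453528528
lid 0.65 [282.  196.   29.1  26.4] [ 0.502 -0.212]
stand 0.72 [117.2 231.   36.9  31.3] [0.441 0.235]
garlic_c 0.62 [256.2 162.6  19.1  19.3] [ 0.627 -0.143]
salt_shaker_c 0.65 [283.8 142.   12.7  18.4] [ 0.681 -0.218]
salt_shaker_c 0.26 [113.9 234.6  39.8  29.9] [0.433 0.236]
spice_jar_c 0.63 [310.2 131.2  18.1  25.9] [ 0.694 -0.304]
mug_c 0.91 [363.1 158.1  45.2  38. ] [ 0.583 -0.482]
0.8 0.017 [3.141 0.    2.775]
```

```bash
python3 - <<'E'
import cv2,numpy as np
a=cv2.imread("pics/side0.png"); b=cv2.imread("pics/top0.png")
A=cv2.resize(a[120:300,120:370],(800,576),interpolation=cv2.INTER_CUBIC); cv2.imwrite("pics/s1.png",A)
x=cv2.resize(b[215:275,100:170],(420,360),interpolation=cv2.INTER_CUBIC)
y=cv2.resize(b[120:240,240:420],(540,360),interpolation=cv2.INTER_CUBIC)[:,:380]
cv2.imwrite("pics/t1.png",np.hstack([x,y]))
E
```

```text
(no output)
```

View pics/s1.png

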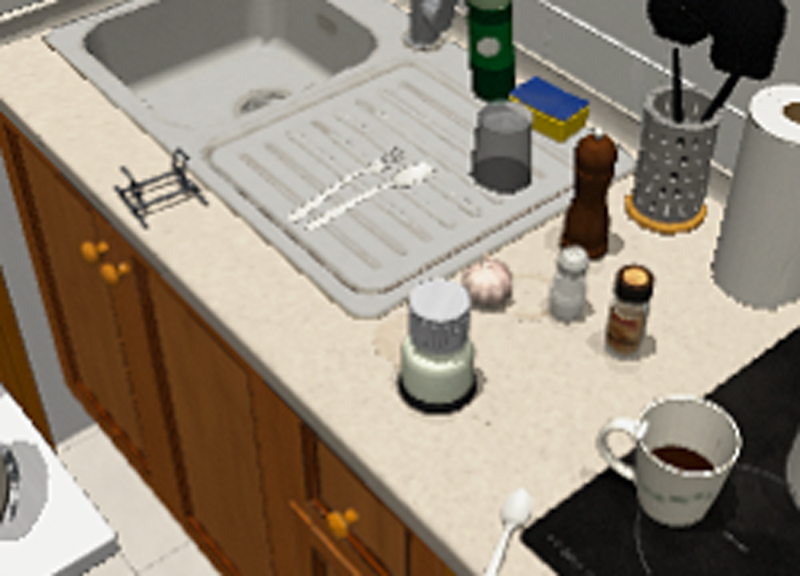

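View pics/t1.png

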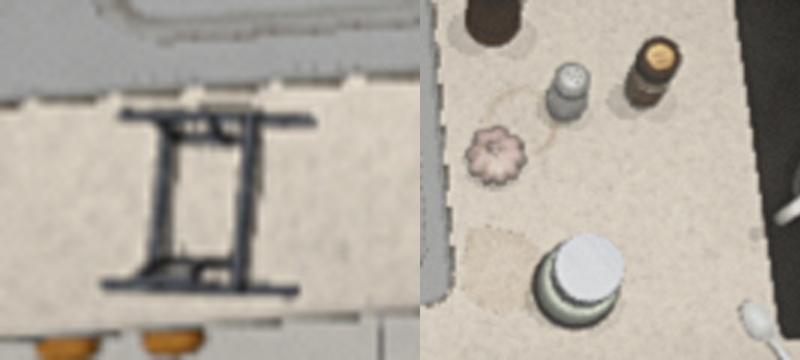

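The side view shows the jar at crop (440,345) with the lid at (440,315), and the stand at (160,190). In the top view, the stand's rails run almost along image vertical, which is world x with a slight yaw. Next I'll check the IK for the planned moves and use the wrist camera over the stand and the jar.

```bash
python3 - <<'E'
from h import *
np.set_printoptions(precision=3,suppress=True)
from scipy.spatial.transform import Rotation as Ro
pi=np.pi
for yaw in np.arange(-3,3.2,1): print("yaw",yaw,bot.solve_ik([.505,-.211,.11],[pi,0,yaw]))
def tilt(yaw,a): # a=0 tool down, a=pi/2 tool horizontal, pointing along yaw; tool x = up/forward
    return (Ro.from_euler('z',yaw)*Ro.from_euler('y',-a)*Ro.from_euler('x',pi)).as_euler('xyz')
for a in (1.57,1.3,1.05):
  for yaw in (-.8,-.4,0): print("tilt",a,yaw,bot.solve_ik([.505,-.211,.13],tilt(yaw,a)),bot.solve_ik([.505,-.211,.2],tilt(yaw,a)))
for yaw in (-.1,0,.1): print("stand",bot.solve_ik([.44,.237,.039],tilt(yaw,0)),bot.solve_ik([.44,.237,.039],tilt(yaw,-.4)))
P=[]
for p,y in (([.40,.237,.30],0),([.46,-.211,.34],0)):
    bot.reach(p,[pi,0,y]); c=bot.read_camera("wrist"); P.append(c["image"])
    o,d=ray(c,256,192); print(o,d,bot.get_time())
    for g,h in (("stand",.03),("lid",.126),("jar_mouth",.03)):
        for r in bot.find_in(c,g)[:2]:
            b=np.array(r["bbox"]);print(g,round(r["conf"],2),b,at_z(c,b[0]+b[2]/2,b[1]+b[3]/2,h)[:2])
    np.savez(f"w{len(P)}.npz",**c)
cv2.imwrite("pics/w.png",cv2.resize(np.hstack(P),(800,300)))
E
```

```text
yaw -3.0 [-0.536  0.523  1.64   0.     0.979 -2.248]
yaw -2.0 [-0.536  0.523  1.64  -0.     0.979  3.035]
yaw -1.0 [-0.536  0.523  1.64  -0.     0.979  2.035]
yaw 0.0 [-0.536  0.523  1.64  -0.     0.979  1.035]
yaw 1.0 [-0.536  0.523  1.64  -0.     0.979  0.035]
yaw 2.0 [-0.536  0.523  1.64   0.     0.979 -0.965]
yaw 3.0 [-0.536  0.523  1.64   0.     0.979 -1.965]
tilt 1.57 -0.8 [-0.245  1.033  2.388  3.715  1.807 -1.421] [-0.245  0.803  2.425  3.698  1.643 -1.525]
tilt 1.57 -0.4 [-0.706  1.125  2.516  2.796  2.044 -1.734] [-0.706  0.864  2.561  2.824  1.84  -1.658]
tilt 1.57 0 [-1.066  1.035  2.393  2.058  1.707 -1.824] [-1.066  0.805  2.43   2.074  1.615 -1.652]
tilt 1.3 -0.8 [-0.265  0.763  2.406  3.673  1.323 -1.557] [-0.265  0.525  2.392  3.723  1.109 -1.698]
tilt 1.3 -0.4 [-0.693  0.804  2.532  2.859  1.487 -1.627] [-0.693  0.517  2.515  2.838  1.195 -1.537]
tilt 1.3 0 [-1.033  0.764  2.41   2.116  1.317 -1.6  ] [-1.033  0.524  2.396  2.043  1.193 -1.367]
tilt 1.05 -0.8 [-0.311  0.536  2.336  3.734  0.818 -1.743] [-0.311  0.331  2.285  3.92   0.619 -1.989]
tilt 1.05 -0.4 [-0.662  0.523  2.437  2.844  0.875 -1.509] [-0.662  0.286  2.379  2.731  0.598 -1.358]
tilt 1.05 0 [-0.953  0.535  2.34   2.035  0.912 -1.296] [-0.953  0.33   2.289  1.829  0.82  -0.98 ]
stand [ 0.341  0.564  1.832 -0.     0.745  2.011] [0.257 0.732 1.55  0.144 1.24  1.855]
stand [ 0.341  0.564  1.832 -0.     0.745  1.911] [0.276 0.739 1.534 0.112 1.257 1.791]
stand [ 0.341  0.564  1.832 -0.     0.745  1.811] [0.295 0.745 1.521 0.079 1.27  1.727]
[0.473 0.238 0.442] [-0.29   0.002 -0.957] 2.6583
stand 0.6 [211.4  90.5  74.5  67.3] [0.44  0.248]
[ 0.533 -0.21   0.482] [-0.29   0.002 -0.957] 4.525
lid 0.61 [225.2 100.3  54.1  52.5] [ 0.502 -0.205]
jar_mouth 0.76 [225.3  94.2  56.9  31.2] [ 0.518 -0.206]
```

View pics/w.png

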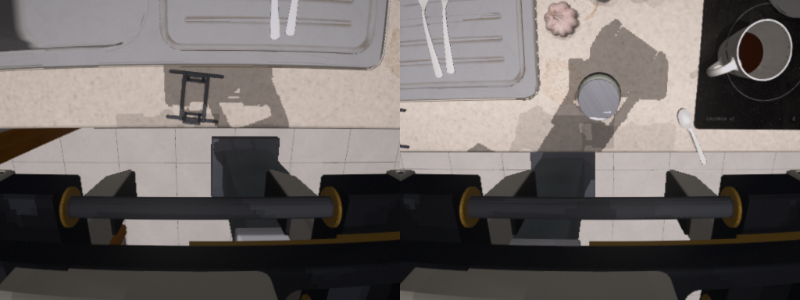

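The wrist view shows the stand at about (195,97) in the left half with a small negative yaw, and the lid at about (600,97) in the right half. I'll overlay model outlines on both to refine them, and check the sideways IK options.

```bash
cat > ov.py <<'E'
from h import *
def load(f): return dict(np.load(f))
def circ(x,y,z,r): return [(x+r*np.cos(a),y+r*np.sin(a),z) for a in np.linspace(0,2*np.pi,60)]
def standlines(x,y,w):
    c,s=np.cos(w),np.sin(w)
    T=lambda p:(x+c*p[0]-s*p[1],y+s*p[0]+c*p[1],p[2])
    L=[[(-.043,q,.016),(.043,q,.016)] for q in(-.02,.02)]+[[(p,-.048,.004),(p,.048,.004)] for p in(-.04,.04)]
    L+=[[(p,-.0145,.057),(p,.0145,.057)] for p in(-.036,.036)]
    return [[T(p) for p in l] for l in L]
def draw(c,lines,box,f,cols):
    l,t,w,h=box; I=cv2.resize(c["image"][t:t+h,l:l+w],None,fx=f,fy=f,interpolation=cv2.INTER_CUBIC)
    for L,k in zip(lines,cols):
        q=np.array([proj(c,p) for p in L]); q=((q-[l,t]+.5)*f).astype(int)
        cv2.polylines(I,[q],False,k,1)
    return I
E
python3 - <<'E'
from ov import *
from scipy.spatial.transform import Rotation as Ro
np.set_printoptions(precision=3,suppress=True)
a=load("w1.npz");b=load("w2.npz")
S=standlines(.44,.242,-.12)
A=draw(a,S,(200,80,100,90),4,[(0,0,255)]*2+[(0,255,0)]*2+[(255,0,0)]*2)
L=[circ(.504,-.21,.126,.03),circ(.504,-.21,.078,.03),circ(.504,-.21,.0,.042)]
B=draw(b,L,(200,80,100,90),4,[(0,0,255),(0,255,0),(255,0,0)])
cv2.imwrite("pics/ov1.png",np.hstack([A,B]))
pi=np.pi
def tilt(yaw,a): return (Ro.from_euler('z',yaw)*Ro.from_euler('y',-a)*Ro.from_euler('x',pi)).as_euler('xyz')
for yaw in (-2.2,-1.8,-1.4,-1.1,.6,1): print(yaw,bot.solve_ik([.505,-.211,.13],tilt(yaw,1.3)),bot.solve_ik([.505,-.211,.13],tilt(yaw,1.57)))
print(bot.get_qpos())
E
```

```text
-2.2 [-0.078  0.989  1.322 -0.991  1.764 -2.266] None
-1.8 None None
-1.4 None None
-1.1 None None
0.6 [-1.121  0.785  1.983  1.332  1.373 -1.194] [-1.145  0.966  1.958  1.4    1.608 -1.356]
1 [-1.051  0.873  1.656  1.026  1.608 -1.036] [-1.068  1.024  1.623  1.125  1.799 -1.128]
[-0.58   0.249  1.391  0.     1.502  0.989]
```

View pics/ov1.png

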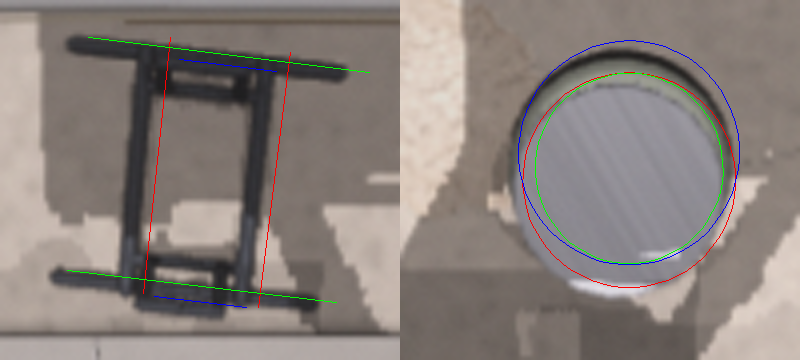

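Residuals from the overlay: the lid circle needs to move about (-8,+10) zoomed px, which puts the lid at about (0.502,-0.209). The stand needs about (-19,+4), giving (0.439,0.247) with yaw about -0.105. I'll unscrew the lid now in two strokes.

```bash
cat >> h.py <<'E'
from scipy.spatial.transform import Rotation as Ro
pi=np.pi
JX,JY=.502,-.209
SX,SY,SW=.439,.247,-.105
def tilt(yaw,a): return (Ro.from_euler('z',yaw)*Ro.from_euler('y',-a)*Ro.from_euler('x',pi)).as_euler('xyz')
def down(z,q6):
    "joints with the tool down over the jar, last joint q6"
    q=np.array(bot.solve_ik([JX,JY,z],[pi,0,0])); q[5]=q6; return q
def stroke(z,a,b,n=3):
    for k in range(1,n+1):
        f=k/n; bot.move_joints(down(z+(a-b)*f*.02/(2*pi),a+(b-a)*f))
E
python3 - <<'E'
from h import *
np.set_printoptions(precision=3,suppress=True)
st=lambda s:print(s,round(bot.get_time(),2),bot.get_tcp_pos(),bot.get_ft_force(),bot.get_ft_torque(),round(bot.get_opening(),4),bot.get_gripper_force())
bot.move_joints(down(.2,2.6)); bot.move_joints(down(.104,2.6)); st("at")
bot.command_gripper(.05,40); st("grip")
stroke(.104,2.6,-1.3); st("s1")
bot.command_gripper(.085); st("open")
c=bot.read_camera("side"); np.savez("s2.npz",**c); print(bot.find_in(c,"lid")[:1])
bot.move_joints(down(.1164,2.6)); st("back")
bot.command_gripper(.05,40); st("grip2")
E
```

```text
at 6.58 [ 0.502 -0.209  0.105] [0.731 0.09  0.528] [ 0.068  0.074 -0.048] 0.0919 0.0
grip 7.19 [ 0.502 -0.209  0.105] [-1.569  1.249  5.947] [0.201 0.425 0.005] 0.0592 40.00096932019346
s1 10.74 [ 0.501 -0.207  0.116] [-1.095  6.644 -1.699] [ 1.042  0.079 -0.05 ] 0.0592 39.9997032488368
open 11.38 [ 0.502 -0.209  0.116] [0.263 0.403 0.211] [-0.014 -0.002  0.027] 0.0849 0.0
[{'bbox': [154.4, 173.2, 26.9, 19.3], 'conf': 0.39}]
back 14.73 [ 0.502 -0.209  0.116] [ 0.024 -0.186 -0.248] [ 0.049  0.114 -0.018] 0.0848 0.0
grip2 15.27 [ 0.502 -0.209  0.116] [ 0.313  0.845 -0.147] [0.148 0.079 0.02 ] 0.0596 39.97377392370254
```

```bash
python3 - <<'E'
from h import *
np.set_printoptions(precision=3,suppress=True)
st=lambda s:print(s,round(bot.get_time(),2),bot.get_tcp_pos(),bot.get_ft_force(),bot.get_ft_torque(),round(bot.get_opening(),4))
stroke(.1164,2.6,-1.3); st("s2")
p=np.array(bot.get_tcp_pos())
for d in (.003,.006,.009):
    bot.line_to([JX,JY,.1288+d],rate=.02); st(d)
c=bot.read_camera("side"); np.savez("s3.npz",**c)
for y in (.3,.6,.9): 
    q=bot.solve_ik([JX,JY,.13],tilt(y,1.3)); print(y,q,bot.solve_ik([JX,JY,.2],tilt(y,1.3)),bot.solve_ik([JX-.09*np.cos(y),JY-.09*np.sin(y),.11],tilt(y,1.3)))
E
```

```text
s2 18.82 [ 0.501 -0.208  0.129] [-1.377  5.745  3.338] [ 0.86   0.37  -0.026] 0.0592
0.003 19.12 [ 0.501 -0.208  0.131] [-2.884  6.446  0.336] [0.917 0.413 0.044] 0.0591
0.006 19.42 [ 0.501 -0.209  0.135] [-4.646  3.757  0.636] [0.748 0.813 0.034] 0.0592
0.009 19.72 [ 0.503 -0.21   0.139] [-0.3    0.656  0.676] [-0.144  0.085  0.001] 0.0591
0.3 [-1.127  0.752  2.223  1.667  1.28  -1.399] [-1.127  0.561  2.212  1.605  1.267 -1.188] [-1.383  0.809  2.275  1.443  1.307 -1.512]
0.6 [-1.126  0.783  1.993  1.329  1.373 -1.202] [-1.126  0.63   1.983  1.301  1.414 -1.042] [-1.318  0.832  1.969  1.156  1.428 -1.248]
0.9 [-1.077  0.845  1.749  1.088  1.541 -1.072] [-1.077  0.718  1.74   1.088  1.604 -0.951] [-1.222  0.909  1.657  0.965  1.621 -1.087]
```

```bash
python3 - <<'E'
from h import *
np.set_printoptions(precision=3,suppress=True)
st=lambda s:print(s,round(bot.get_time(),2),bot.get_tcp_pos(),bot.get_ft_force(),bot.get_ft_torque(),round(bot.get_opening(),4))
bot.line_to([JX,JY,.1285],rate=.03); st("down")
bot.command_gripper(.091)
bot.line_to([JX,JY,.23],rate=.2)
y,a=.6,1.3; o=tilt(y,a); d=Ro.from_euler('xyz',o).as_matrix()[:,2]
g=np.array([JX,JY,.1265])+.002*d; print(d)
bot.reach(g-.10*d+[0,0,.06],o); st("hi")
bot.line_to(g-.10*d,rate=.15); st("pre")
c=bot.read_camera("wrist"); s=bot.read_camera("side"); t=bot.read_camera("top")
np.savez("s4.npz",**s); np.savez("w4.npz",**c); np.savez("t4.npz",**t)
A=cv2.resize(c["image"],(400,300)); 
f=cv2.resize(s["image"][170:270,205:325],(400,333),interpolation=cv2.INTER_CUBIC)[:300]
cv2.imwrite("pics/pre.png",np.hstack([A,f]))
E
```

```text
down 20.23 [ 0.502 -0.209  0.128] [-0.174  0.154  1.042] [ 0.046 -0.081  0.013] 0.0591
[ 0.795  0.544 -0.267]
hi 22.65 [ 0.424 -0.262  0.212] [-0.298  0.198 -0.424] [-0.404  0.569  0.039] 0.0908
pre 23.2 [ 0.425 -0.262  0.153] [-0.622  0.409 -0.269] [-0.376  0.567  0.023] 0.0908
```

View pics/pre.png

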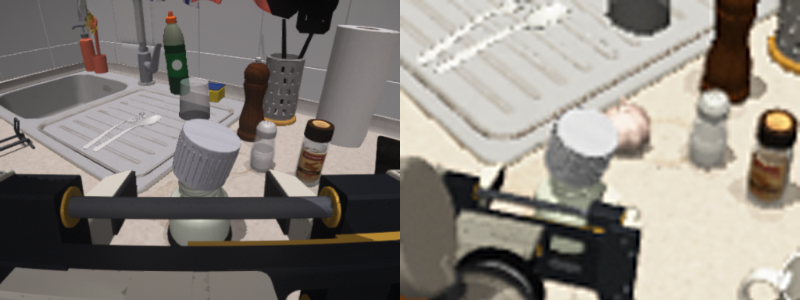

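The wrist view shows the lid at (207,160) leaning to the right by about 0.2 rad, and the side view agrees at (582,150). It is loose on the neck. I'll triangulate it before gripping; closing the pads should square up the sideways lean.

```bash
python3 - <<'E'
from ov import *
from scipy.optimize import least_squares
np.set_printoptions(precision=4,suppress=True)
C=[load(f) for f in("w4.npz","s4.npz","t4.npz")]
a,b=C[:2]
o1,d1=ray(a,269,175);o2,d2=ray(b,261.1,210.5)
s=np.linalg.lstsq(np.c_[d1,-d2],o2-o1,rcond=None)[0]
print("top centre",o1+s[0]*d1,o2+s[1]*d2)
def lid(c,n):
    n=np.array(n)/np.linalg.norm(n); u=np.cross(n,[1,0,0]);u/=np.linalg.norm(u);v=np.cross(n,u)
    return [[np.array(c)+n*h+.03*(np.cos(t)*u+np.sin(t)*v) for t in np.linspace(0,2*pi,40)] for h in(.024,-.024)]
h=[]
for n,cen in (((0,0,1),(JX,JY,.127)),((.1,-.17,1),(JX,JY-.003,.125))):
    L=lid(cen,n)
    h.append(np.vstack([draw(a,L,(200,140,130,120),2.2,[(0,0,255),(0,255,0)]),np.zeros((1,286,3),np.uint8)]))
    h.append(draw(b,L,(232,190,55,50),5.3,[(0,0,255),(0,255,0)])); 
r=[np.hstack([cv2.resize(x,(380,290)) for x in h[i:i+2]]) for i in(0,2)]
cv2.imwrite("pics/tilt.png",np.vstack(r))
E
```

```text
top centre [ 0.5056 -0.2177  0.1456] [ 0.5066 -0.2224  0.1427]
```

View pics/tilt.png

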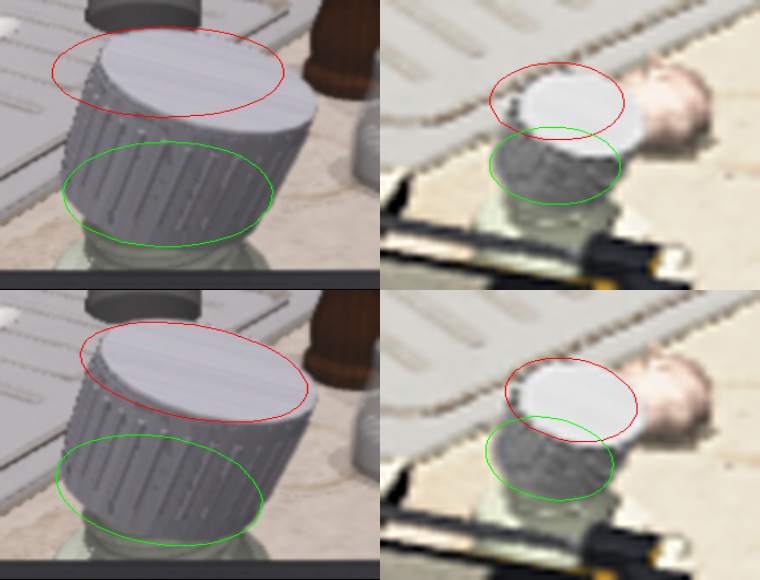

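The lean is about 0.2 rad, purely lateral to the tool, with the centre near (0.503,-0.212,0.1245). I'll roll the tool 0.2 rad to match, grip, straighten while lifting, then raise the lid clear.

```bash
python3 - <<'E'
from h import *
np.set_printoptions(precision=3,suppress=True)
st=lambda s:print(s,round(bot.get_time(),2),bot.get_tcp_pos(),bot.get_ft_force(),bot.get_ft_torque(),round(bot.get_opening(),4),bot.get_gripper_force())
y,a=.6,1.3; o=tilt(y,a); R0=Ro.from_euler('xyz',o); d=R0.as_matrix()[:,2]
R1=(Ro.from_rotvec(.2*d)*R0).as_euler('xyz')
g=np.array([.503,-.212,.1245])+.002*d
bot.reach(g-.10*d,R1); st("roll")
bot.line_to(g,R1,rate=.1); st("in")
bot.command_gripper(.05,25); st("grip")
up=np.array([0,0,1.])
n=np.array([JX,JY,0]);n[2]=g[2]+.012
bot.line_to(n+[.002*d[0],.002*d[1],0],o,rate=.012); st("upright")
for z in (.03,.07,.13):
    bot.line_to([n[0]+.002*d[0],n[1]+.002*d[1],g[2]+z],rate=.08); st(z)
s=bot.read_camera("side");t=bot.read_camera("top"); c=bot.read_camera("wrist")
f=cv2.resize(s["image"][150:250,205:338],(400,300),interpolation=cv2.INTER_CUBIC)
cv2.imwrite("pics/lift.png",np.hstack([cv2.resize(c["image"],(400,300)),f]))
E
```

```text
roll 23.66 [ 0.425 -0.265  0.151] [ 0.011 -0.409 -0.139] [-0.379  0.538  0.02 ] 0.0912 0.0
in 24.81 [ 0.504 -0.211  0.124] [-0.078 -0.685 -1.26 ] [-0.345  0.599  0.002] 0.0911 0.0
grip 25.42 [ 0.505 -0.211  0.124] [-0.297 -0.376  0.992] [-0.427  0.562 -0.08 ] 0.0592 24.827790171839297
upright 26.6 [ 0.504 -0.208  0.136] [ 0.947  1.065 -0.384] [-0.532  0.742 -0.001] 0.0594 24.82951456680894
0.03 26.98 [ 0.504 -0.208  0.154] [-0.104  0.111 -2.254] [-0.434  0.709 -0.03 ] 0.0597 24.829531924333423
0.07 27.62 [ 0.504 -0.208  0.194] [-1.714  0.514 -2.967] [-0.48   0.714 -0.009] 0.0593 24.82940033543855
0.13 28.52 [ 0.504 -0.208  0.254] [ 0.044 -0.457 -1.419] [-0.471  0.749 -0.029] 0.0592 24.829469870310277
```

View pics/lift.png

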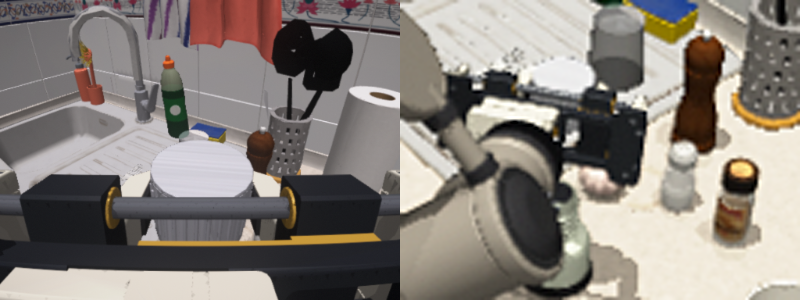

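The lid is upright and square between the pads; its top disc is at (202,175) in the wrist view. Now I'll move it over to the stand.

```bash
python3 - <<'E'
from h import *
np.set_printoptions(precision=3,suppress=True)
print(np.array(bot.get_qpos()))
for w in (SW,SW+pi):
    for p in ([.44,.02,.28],[SX,SY,.15],[SX,SY,.039]):
        print(w,bot.solve_ik(p,tilt(w,-.27)),bot.solve_ik(p,tilt(w,.0)))
E
```

```text
[-1.121  0.522  1.956  1.286  1.449 -0.909]
-0.105 [-0.125  0.314  1.494 -0.005  1.604  1.551] [-0.129  0.156  1.673 -0.     1.313  1.547]
-0.105 [0.297 0.525 1.539 0.108 1.328 1.934] [ 0.36   0.402  1.717 -0.     1.022  2.036]
-0.105 [0.297 0.674 1.633 0.118 1.087 1.904] [ 0.36   0.569  1.821 -0.     0.751  2.036]
3.036592653589793 [-0.134  0.01   1.867  0.009  0.994 -1.604] [-0.129  0.156  1.673  0.     1.313 -1.595]
3.036592653589793 [ 0.444  0.316  1.895 -0.215  0.711 -0.874] [ 0.36   0.402  1.717  0.     1.022 -1.106]
3.036592653589793 [ 0.444  0.514  2.    -0.35   0.418 -0.717] [ 0.36   0.569  1.821  0.     0.751 -1.106]
```

```bash
python3 - <<'E'
from ov import *
np.set_printoptions(precision=3,suppress=True)
st=lambda s:print(s,round(bot.get_time(),2),bot.get_tcp_pos(),bot.get_ft_force(),round(bot.get_opening(),4))
o=tilt(SW,-.27); d=Ro.from_euler('xyz',o).as_matrix()[:,2]; g=np.array([SX,SY,0])+.002*d
bot.line_to([.504,-.208,.30],rate=.15)
bot.reach([.44,.02,.30],o); st("mid")
bot.reach(g+[0,0,.115],o); st("above")
c=bot.read_camera("wrist"); s=bot.read_camera("side"); t=bot.read_camera("top")
ax=np.array([np.cos(SW),np.sin(SW),0]); u=np.array([-ax[1],ax[0],0]); cen=np.array([SX,SY,.115])
L=[[cen+h*ax+.03*(np.cos(q)*u+np.sin(q)*np.array([0,0,1])) for q in np.linspace(0,2*pi,40)] for h in(.024,-.024)]+standlines(SX,SY,SW)
k=[(0,0,255),(0,255,0)]+[(255,0,255)]*6
fr=[cv2.resize(draw(s,L,(135,130,75,75),5,k),(400,400)),cv2.resize(draw(t,L,(90,195,80,80),5,k),(400,400))]
cv2.imwrite("pics/above.png",np.hstack(fr))
E
```

```text
mid 31.15 [0.44  0.02  0.299] [-0.752  0.565 -0.799] 0.0595
above 32.28 [0.439 0.246 0.114] [ 0.646  0.183 -0.821] 0.0592
```

View pics/above.png

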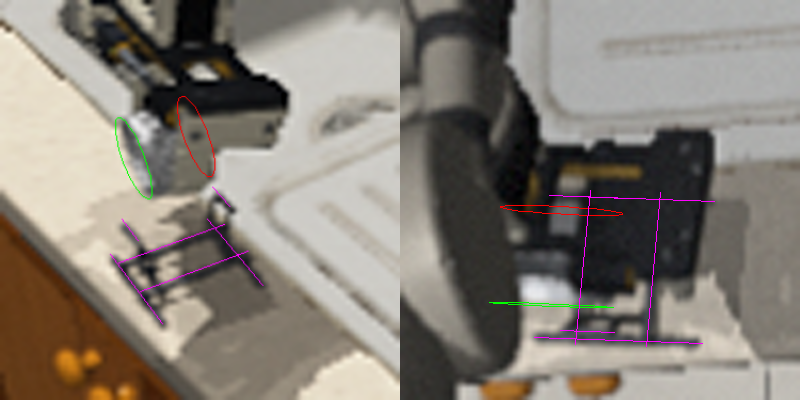

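The lid matches the predicted outline at (165,145) in the side view, and the stand overlay fits. I'll lower it with a force guard.

```bash
python3 - <<'E'
from h import *
np.set_printoptions(precision=3,suppress=True)
o=tilt(SW,-.27); d=Ro.from_euler('xyz',o).as_matrix()[:,2]; g=np.array([SX,SY,0])+.002*d
f0=np.array(bot.get_ft_force())
for z in (.085,.07,.06,.055,.05,.046,.043,.041,.0395):
    bot.line_to(g+[0,0,z],rate=.04); bot.sleep(.1); f=np.array(bot.get_ft_force())-f0; print(z,bot.get_tcp_pos(),f)
    if np.linalg.norm(f)>8: break
print(bot.get_time())
E
```

```text
0.085 [0.439 0.247 0.083] [ 0.408 -1.335  0.385]
0.07 [0.439 0.247 0.068] [-0.157 -0.717 -0.249]
0.06 [0.439 0.247 0.058] [ 0.855 -0.39   0.268]
0.055 [0.438 0.247 0.053] [ 0.87  -0.838  0.696]
0.05 [0.438 0.247 0.048] [ 1.187 -0.753 -0.618]
0.046 [0.438 0.247 0.044] [-1.055 -0.228  0.484]
0.043 [0.438 0.247 0.041] [-0.602 -0.429 -1.008]
0.041 [0.439 0.247 0.039] [0.148 0.611 1.537]
0.0395 [0.439 0.247 0.038] [0.24  1.598 7.753]
36.7083
```

```bash
python3 - <<'E'
from ov import *
np.set_printoptions(precision=3,suppress=True)
bot.command_gripper(.084); bot.sleep(.3); print(bot.get_opening(),bot.get_ft_force())
p=np.array(bot.get_tcp_pos())
bot.line_to(p+[0,0,.12],rate=.1)
bot.reach([.42,.05,.30],[pi,0,0]); bot.sleep(.3)
s=bot.read_camera("side"); t=bot.read_camera("top")
ax=np.array([np.cos(SW),np.sin(SW),0]); u=np.array([-ax[1],ax[0],0]); cen=np.array([SX,SY,.0385])
L=[[cen+h*ax+.03*(np.cos(q)*u+np.sin(q)*np.array([0,0,1])) for q in np.linspace(0,2*pi,40)] for h in(.024,-.024)]
k=[(0,0,255),(0,255,0)]
cv2.imwrite("pics/end.png",np.hstack([cv2.resize(draw(s,L,(140,145,60,60),5,k),(400,400)),cv2.resize(draw(t,L,(105,215,60,60),5,k),(400,400))]))
print(bot.get_time())
E
```

```text
0.08383918215295509 [-0.326 -0.418 -0.206]
40.35
```

View pics/end.png

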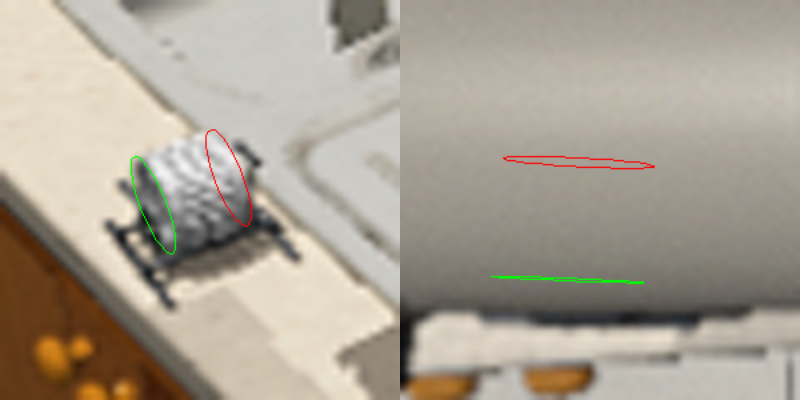

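The side view shows the lid lying level in the stand at (195,195), on the predicted outlines and released. The arm hides it in the top view but touches nothing.

```bash
python3 -c "
from plant import bot
print(bot.finish_job())"
```

```text
the job is handed in; nothing more can be done
None
```

The lid is unscrewed and resting on its edge in the wire stand, released, with the bystanders left alone. The job was handed in at about 40 s; the simulator gave no verdict back.

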